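Open the slant-bed jig and unload the pine block

ROBOT

A 7-joint arm with a two-finger parallel gripper is mounted at the origin on a cart in front of the work surface, level with it; the furniture and walls round the work are solid. World frame = base frame: x ahead of the robot, y to its left, z up, the work surface at z = 0. Lengths are in m, angles in rad, forces in N, time in s.
With the tool pointing down it reaches from about 0.425 to 0.925 m from the base axis. Payload 6.8 kg.
Tool frame: the origin (TCP) lies on the front face of the gripper's body, between the roots of the fingers; the fingertips stand 73 mm ahead of it and the grasp point (between the pads) lies 54 mm ahead of it (bot.finger_overhang is the z of the fingertips in the tool frame, in m); z points along the fingers, y is the line along which they close (so a half turn about z gives the same grasp; the last joint's range is limited). The gripper opens to 85 mm and grips with 20 to 120 N. Pads are 22 mm wide; open, the fingers measure 114 mm over their backs; the gripper's body (76 mm by 85 mm) begins 54 mm behind the grasp point. The pads swing forward as they close: fully open they stand 13 mm farther back than shut.
Start: joints at [1.096, 0.477, 0.022, 1.555, -0.011, 1.109, -0.083], TCP at [0.242, -0.63, 0.304] pointing down, gripper open.
Joint ranges: [-2.96, 2.96], [-0.34, 2.1], [-1.41, 1.46], [0.24, 2.44], [-1.37, 4.51], [0.17, 1.92], [-2.96, 2.96]. Speed limits (rad/s): [2.39, 2.39, 3.14, 3.14, 3.14, 3.14, 3.14].

INTERFACE

Orientations are given as a unit quaternion [w, x, y, z].
In Python, from station import bot gives the robot as it stands.
- The arm moves only by the tool servo_tool, never from a script. Its argument "motion" is one flat list of numbers, 7 for each row, row after row: the shift along the tool's x, y, z as a fraction of full scale, then the turn, a rotation vector about the tool's x, y, z as a fraction of full scale, then the closure, from 0 (fully open) to 1 (shut). In form: [tx, ty, tz, ax, ay, az, gripper, tx, ty, tz, ax, ay, az, gripper, ...]. A call has 1 to 5 rows; each row shifts and turns the commanded pose from where the row before left it, along the tool's axes as they then stand; what a row does not reach is not made up. Full scale, the value 1, is 0.02 m for a shift and 0.15 rad for a turn. A row lasts 1/8 s, in which the tool goes at most 62.5 mm and 10.7 degrees, less where a joint would pass 70% of its speed; a pose out of reach is approached as far as the arm can. A call with a number of a shift or a turn outside -1 to 1 is refused whole. A call with a gripper value outside its range is refused whole. The fingers move at their own pace and stop on an object; "grip_force" is the grip in N (left out, the last holds). Time passes only in rows, so rows that do not move let the fingers close. It gives the time, the measured TCP pose, the force, the opening and the grip force at its end, in the units of the state.
- bot.get_obs(): the state, without advancing time (a new reading comes with each control period).
- bot.read_camera(name): name is "scene" or "top" or "wrist"; returns the picture (420x560x3 uint8, red, green, blue); there is no depth.
- bot.get_calibration(name): a dict with "mtx" (3x3 intrinsics, pixels), "rvec" (rotation vector, rad) and "tvec" (3), from world to camera coordinates, as OpenCV has them. Camera axes: x right, y down, z forward; pixel columns grow to the right and rows downward; lengths in m; the calibration is good to about 2 mm. The wrist camera is an equidistant fisheye: a pixel r from the principal point sees the ray r / f radians off the axis. A picture is of the moment at which its call begins: read the wrist's pose just before it. get_calibration takes no time and is no camera call; for the wrist camera it gives the pose at the moment of the call.
- bot.hand_in(): hands the job in; it is judged then, once.
Trained networks look in the newest picture that a camera, given by its name, has taken for a name from the list of things; names that differ only in an ending like _2 or _b are one class to them, and where a whole thing is asked for, a point or a joint stands for the part that bears it (a point fixed in the world has none). Each returns a list of dicts, best first, with "p" (0 to 1); they miss things now and then, are a little off and sometimes report something else, mostly with a low value. They report only what shows in the picture. A call takes as long as a camera call.
- bot.boxes_of(camera, name): "uv" ([column, row] in pixels, amid what is visible of it).
The state is a dict: "t": time; "q": joint angles; "joint_vel": joint speeds; "joint_torque": joint torques, N m; "eef_pos": TCP position; "tool_rot": TCP orientation; "contact_force": force on the tool from outside, world axes, zero at the start; "torque": the same for the moment, N m; "gripper_width": opening from 0.0 (shut) to 1.0 (fully open); "grasp_force": force on a finger pad.
Only numpy, scipy, OpenCV 4.12 (cv2) and the standard library are available. Lean on these libraries where they do the work, as an engineer would, in place of code of your own. Each camera call takes 0.05 s, during which the arm holds its last target. There are 200 camera calls.

TASK

Lift the hinged plywood lid of the small jig box by its bar handle and swing it back until it rests on its stop. Then take the pine block off the sloping bed inside and lay it flat, on a broad face, in the shallow steel tray, setting it down without dropping it. Leave the lid open and do not disturb the other things on the bench.

Things in the scene. Friction and masses are not known exactly. Their poses are not given: they have to be found in the camera images.
- lid (a joint): the lid's hinge, rad: 0 shut, grows as the front edge rises; 1.68 is the stop, just past upright, where the lid leans back and stays by its own weight. Short of about 1.3 it falls shut if let go (about 0.35 kg, no latch).
- jig: fixed plywood box with hinged lid, 160 mm deep (its x), 190 mm wide (its y); walls 8 mm thick, 75 mm high; with the shut lid 113 mm high. Origin: centre of its underside on the bench; x points from the front (handle side) to the back (hinge side), y to the left seen from the front, z up.
- bed_foot (a point): middle of the foot of the sloping bed inside the jig, at (0, -42, 12) mm in the jig's frame (same axes). From here a plane wooden bed, 144 mm deep from front wall to back wall, rises towards the jig's left (+y) at 30 deg; a ledge 10 mm high, square to the bed, runs along its foot.
- lid_bar (a point): middle of the lid's round steel bar handle: 12 mm thick, 90 mm long along the jig's y between two stand-offs, 50 mm in front of the lid's front face. At lid 0 it is at (-130, 0, 94) mm in the jig's frame; it swings about lid_hinge with the lid. The lid's front face is 38 mm high, the bar at mid-height.
- lid_hinge (a point): middle of the lid's hinge line (along the jig's y), at the top of the box's back wall: (80, 0, 75) mm in the jig's frame. The lid is a cover 160 mm deep, 190 mm wide, 38 mm high, reaching from the hinge to the front.
- block_mid (a point): centre of the loose pine block, 51 mm (its x) by 98 mm (its y) by 38 mm thick (its z), about 0.08 kg. It lies with a broad face (51 x 98) on the 30 deg bed, its length running up the slope, its lower end at the ledge; its z is square to the bed, its x along the jig's x, 0 to 15 mm nearer the front than the middle. Hidden by the shut lid.
- tray_in (a point): centre of the inner floor of the fixed shallow grey steel tray in front of the red case, outer 120 mm (its x) by 170 mm (its y), walls 5 mm thick, rim 18 mm above the bench, inner floor 5 mm above the bench. Inner floor 110 by 160 mm.
- tin_mid (a point): centre of a loose round food tin standing on the bench, diameter 75 mm, height 58 mm: leave alone
- wrench_17: loose steel spanner, 204 mm long, 10 mm thick, lying on the bench in front of the jig; origin at the centre of its underside: leave alone

How it is judged:
By the outcome, as a careful person would: the job done as asked, in the order asked, and still so for the second after the job is handed in, with the robot touching nothing.
It also fails if it takes over 64 s, if anything falls off the work surface, if the arm or the gripper's body presses on something with over 40 N, if the wrist force passes 120 N, or if a joint passes its speed limit or range.

## Working session

There is one attempt and no reset: what is moved stays moved. The work goes in short steps, Python scripts to look and compute and a tool call to move; the robot and the scene stay as the last step left them, time stands still between calls to the robot, and variables do not carry over. Pictures are saved under pics/ and viewed, at most 10 in all, crops included, and the job is handed in when it is done.

Besides the shell and the picture viewer there is one more tool, called after "Request:" as name(argument=value, ...) on one line, values as JSON. servo_tool: Moves the arm, as the interface text tells. Shift numbers are shares of 0.02 m and turn numbers shares of 0.15 rad, none past 1 either way. Its arguments: {"type":"object","properties":{"motion":{"type":"array","items":{"type":"number","minimum":-1,"maximum":1}},"grip_force":{"type":"number"}},"required":["motion"]}

```bash
mkdir -p pics; ls
python3 - <<'E'
from station import bot
import cv2,numpy as np
o=bot.get_obs();print(o['t'],o['eef_pos'],o['tool_rot'],o['gripper_width'])
ims=[]
for c in ['scene','top']:
    im=bot.read_camera(c);ims.append(im)
    for n in ['lid_bar','jig','tray_in','tin_mid','wrench_17','lid']:
        print(c,n,[(r['uv'],round(r['p'],2)) for r in bot.boxes_of(c,n)[:2]])
    k=bot.get_calibration(c);print(k)
cv2.imwrite('pics/a.png',cv2.cvtColor(cv2.resize(np.vstack(ims),(800,1200))[:600],cv2.COLOR_RGB2BGR))
cv2.imwrite('pics/b.png',cv2.cvtColor(cv2.resize(ims[1],(800,600)),cv2.COLOR_RGB2BGR))
E
```

```text
pics
0.0 [ 0.24190661 -0.62967107  0.30292662] [-8.93086168e-04  9.83222881e-01  1.82405896e-01 -2.39956238e-04] 0.9993061889992814
scene lid_bar [([170.7, 265.1], 0.57)]
scene jig []
scene tray_in []
scene tin_mid [([170.9, 264.7], 0.28)]
scene wrench_17 []
scene lid [([170.2, 263.4], 0.81)]
{'mtx': array([[483.28632498,   0.        , 275.58628383],
       [  0.        , 483.28632498, 211.54528834],
       [  0.        ,   0.        ,   1.        ]]), 'rvec': array([ 1.17007776, -2.45357236,  0.85994473]), 'tvec': array([0.28407658, 0.36391955, 1.10957874])}
top lid_bar [([157.2, 198.2], 0.7)]
top jig [([162.5, 201.6], 0.88)]
top tray_in [([381.3, 246.7], 0.83)]
top tin_mid [([257.5, 179.1], 0.88), ([159.7, 197.9], 0.15)]
top wrench_17 [([154.4, 266.6], 0.55)]
top lid [([156.6, 199.7], 0.93)]
{'mtx': array([[523.18538145,   0.        , 280.32516855],
       [  0.        , 523.18538145, 209.15046481],
       [  0.        ,   0.        ,   1.        ]]), 'rvec': array([ 2.13460377, -2.135333  ,  0.2048696 ]), 'tvec': array([-0.0247622 ,  0.49983448,  1.28047145])}
```

View pics/a.png

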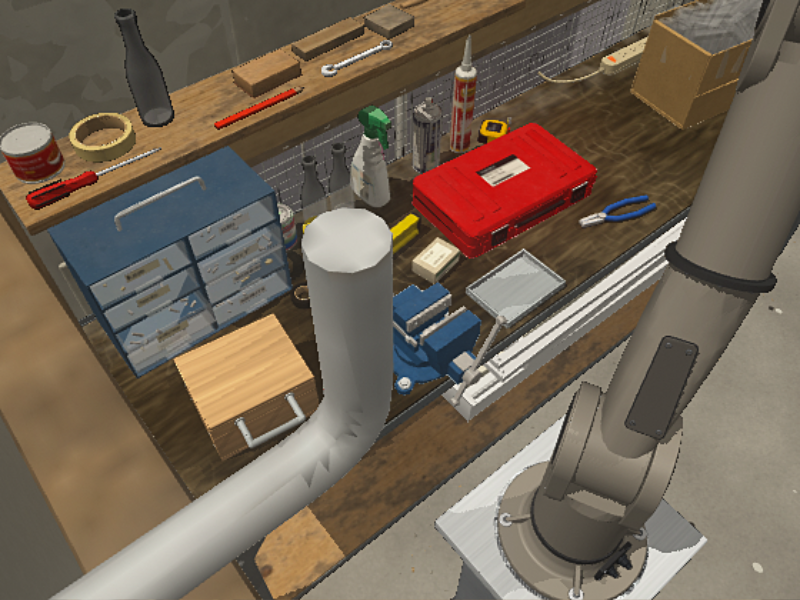

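View pics/b.png

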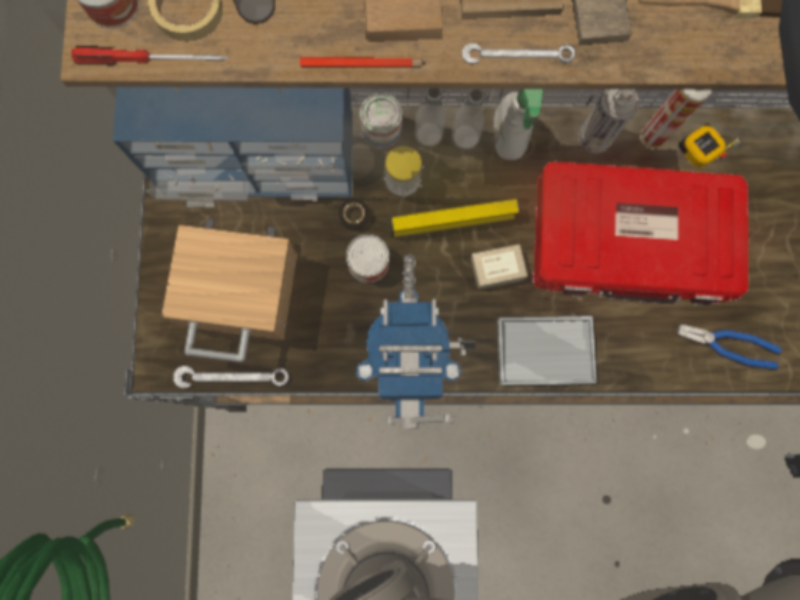

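The arm is out of the way on the right. The jig is at the left of the top view, with lid corners at about (178,227), (292,240), (275,332) and (165,308). The bar runs from (190,352) to (243,358), the spanner lies just in front of it, and the tray is at (547,350). All of these are in the 800-wide picture.

```bash
cat > h.py <<'E'
from station import bot
import cv2,numpy as np
from scipy.spatial.transform import Rotation as R
def cam(c):
    k=bot.get_calibration(c);Rm=cv2.Rodrigues(k['rvec'])[0];return k['mtx'],Rm,k['tvec'],-Rm.T@k['tvec']
def ray(c,uv):
    K,Rm,t,C=cam(c);p=(np.array(uv,float)-K[:2,2])/K[0,0]
    if c=='wrist':
        th=np.linalg.norm(p);d=np.r_[p/th*np.sin(th),np.cos(th)]
    else: d=np.r_[p,1]
    return C,Rm.T@d
def onz(c,uv,z):
    C,d=ray(c,uv);return C+d*(z-C[2])/d[2]
def proj(c,P):
    K,Rm,t,C=cam(c);X=Rm@np.array(P).T+t[:,None];X=X.T
    if c=='wrist':
        r=np.linalg.norm(X[:,:2],axis=1);th=np.arctan2(r,X[:,2]);return K[:2,2]+K[0,0]*X[:,:2]/r[:,None]*th[:,None]
    return X[:,:2]/X[:,2:]*K[0,0]+K[:2,2]
def q2R(q): return R.from_quat(np.r_[q[1:],q[0]]).as_matrix()
def save(im,n,box=None,w=800):
    if box: im=im[box[1]:box[3],box[0]:box[2]]
    s=min(800/im.shape[1],600/im.shape[0]);cv2.imwrite('pics/'+n,cv2.cvtColor(cv2.resize(im,None,fx=s,fy=s,interpolation=2),cv2.COLOR_RGB2BGR))
E
python3 - <<'E'
from h import *
print('campos',cam('scene')[3],cam('top')[3])
for n,uv,z in [('c1',(178,227),.113),('c2',(292,238),.113),('c3',(275,332),.113),('c4',(165,308),.113),('barL',(190,354),.094),('barR',(243,359),.094),
 ('trayTL',(499,318),.018),('TR',(593,317),.018),('BR',(596,383),.018),('BL',(501,385),.018),('tin',(368,255),.058),('wl',(183,377),.01),('wr',(280,377),.01),('vise',(408,345),.1),('edge',(300,393),0),('cab',(240,195),.1),('boardR',(560,85),.3)]:
    print(n,onz('top',np.array(uv)*.7,z).round(3))
for n,uv,z in [('s bL',(175,358),.113),('s bR',(272,316),.113),('s fR',(313,378),.113),('s fL',(211,428),.113),('barL',(245,442),.094),('barR',(302,414),.094)]:
    print(n,onz('scene',np.array(uv)*.7,z).round(3))
E
```

```text
campos [-0.14375644  0.47544333  1.0943444 ] [ 0.26608682 -0.00633462  1.34878186]
c1 [0.611 0.355 0.113]
c2 [0.592 0.16  0.113]
c3 [0.431 0.185 0.113]
c4 [0.472 0.369 0.113]
barL [0.397 0.329 0.094]
barR [0.388 0.24  0.094]
trayTL [ 0.47  -0.203  0.018]
TR [ 0.471 -0.373  0.018]
BR [ 0.353 -0.373  0.018]
BL [ 0.349 -0.204  0.018]
tin [0.576 0.033 0.058]
wl [0.364 0.362 0.01 ]
wr [0.364 0.19  0.01 ]
vise [ 0.411 -0.037  0.1  ]
edge [0.336 0.155 0.   ]
cab [0.673 0.254 0.1  ]
boardR [ 0.782 -0.262  0.3  ]
s bL [0.612 0.352 0.113]
s bR [0.585 0.173 0.113]
s fR [0.43  0.191 0.113]
s fL [0.455 0.371 0.113]
barL [0.41  0.339 0.094]
barR [0.395 0.24  0.094]
```

```bash
cat >> h.py <<'E'
def jT(p): # x,y,yaw -> func
    c,s=np.cos(p[2]),np.sin(p[2]);M=np.array([[c,-s,0],[s,c,0],[0,0,1]])
    return lambda P:np.array(P)@M.T+np.r_[p[0],p[1],0]
E
python3 - <<'E'
from h import *
from scipy.optimize import least_squares
mm=1e-3
c={'bL':(80,95,113),'bR':(80,-95,113),'fR':(-80,-95,113),'fL':(-80,95,113),'BL':(-130,45,94),'BR':(-130,-45,94)}
T={'bL':(178,227),'bR':(292,238),'fR':(275,332),'fL':(165,308),'BL':(188,354),'BR':(244,359)}
S={'bL':(175,358),'bR':(272,316),'fR':(313,378),'fL':(211,428),'BL':(245,442),'BR':(302,414)}
def f(p):
    t=jT(p);r=[]
    for cm,D in(('top',T),('scene',S)):
        r.append(proj(cm,t([np.array(c[k])*mm for k in D]))-np.array(list(D.values()))*.7)
    return np.concatenate(r).ravel()
s=least_squares(f,[.52,.27,-.12],loss='soft_l1');print(s.x,f(s.x).reshape(-1,2).round(1).tolist())
def tri(a,b):
    C1,d1=ray('top',np.array(a)*.7);C2,d2=ray('scene',np.array(b)*.7)
    l=np.linalg.lstsq(np.c_[d1,-d2],C2-C1,rcond=None)[0];return C1+d1*l[0],C2+d2*l[1]
print('cab',tri((349,140),(275,182)),tri((117,140),(52,232)))
print('vise',tri((448,347),(480,320)))
# pipe: depth along scene ray until it enters top FOV
for uv in[(345,240),(350,330),(340,420),(200,510)]:
    C,d=ray('scene',np.array(uv)*.7)
    for l in np.arange(.05,1.5,.02):
        P=C+d*l;q=proj('top',[P])[0];K,Rm,t,_=cam('top')
        if (Rm@P+t)[2]>0 and 0<q[0]<560 and 0<q[1]<420: print(uv,'enters',l,P.round(2));break
E
```

```text
[ 0.52378734  0.26917878 -0.12584288] [[0.5, -1.5], [-1.9, 0.5], [-0.1, -0.5], [-2.2, 6.3], [0.9, -1.6], [-1.1, -0.4], [-1.1, -0.3], [1.4, -3.2], [1.5, -2.1], [-1.3, 0.3], [5.6, 0.8], [0.9, 2.0]]
cab (array([0.70031281, 0.05560591, 0.2816299 ]), array([0.70529086, 0.06121033, 0.28398078])) (array([0.66366408, 0.36989561, 0.36847504]), array([0.69332295, 0.42130277, 0.40023308]))
vise (array([ 0.41151328, -0.10649432,  0.06635023]), array([ 0.36690896, -0.13936843,  0.06385966]))
(345, 240) enters 0.49000000000000005 [0.14 0.29 0.74]
(350, 330) enters 0.5500000000000002 [0.13 0.3  0.65]
(340, 420) enters 0.5900000000000002 [0.11 0.33 0.57]
(200, 510) enters 0.7100000000000002 [0.2  0.46 0.41]
```

```bash
cat >> h.py <<'E'
def mk(yc,zc): # tool y along yc, tool z along zc
    z=np.array(zc,float);z/=np.linalg.norm(z);y=np.array(yc,float);y-=z*(y@z);y/=np.linalg.norm(y)
    return np.c_[np.cross(y,z),y,z]
def plan(wps,g,start=None,step=.95):
    """wps: [(pos,Rot or None)]; prints rows, exactly accumulating rounding"""
    o=bot.get_obs();p,M=(np.array(o['eef_pos']),q2R(o['tool_rot'])) if start is None else start
    out=[]
    for P,Q in wps:
        P=np.array(P,float);Q=M if Q is None else Q
        rv=R.from_matrix(M.T@Q).as_rotvec()
        n=max(1,int(np.ceil(max(np.linalg.norm(P-p)/.02,np.linalg.norm(rv)/.15)/step)))
        p0,M0=p,M
        for i in range(1,n+1):
            Pi=p0+(P-p0)*i/n;Mi=M0@R.from_rotvec(rv*i/n).as_matrix()
            a=np.round(M.T@(Pi-p)/.02,2);b=np.round(R.from_matrix(M.T@Mi).as_rotvec()/.15,2)
            out.append([*np.clip(a,-1,1),*np.clip(b,-1,1),g]);p=p+M@(np.clip(a,-1,1)*.02);M=M@R.from_rotvec(np.clip(b,-1,1)*.15).as_matrix()
    for i in range(0,len(out),5): print('['+', '.join('%g'%(v+0) for r in out[i:i+5] for v in r)+']')
    print(len(out),'end',p.round(4));return p,M
JIG=[.5238,.2692,-.1258]
E
python3 - <<'E'
from h import *
s=JIG[2];Q=mk([np.cos(s),np.sin(s),0],[0,0,-1])
plan([((.46,-.33,.32),None),((.50,-.05,.32),Q),((.395,.285,.25),None)],.4)
E
```

```text
[0.78, -0.51, -0.04, 0, 0, 0, 0.4, 0.78, -0.5, -0.04, 0, 0, 0, 0.4, 0.77, -0.51, -0.04, 0, 0, 0, 0.4, 0.78, -0.5, -0.04, 0, 0, 0, 0.4, 0.78, -0.51, -0.04, 0, 0, 0, 0.4]
[0.78, -0.5, -0.04, 0, 0, 0, 0.4, 0.77, -0.51, -0.04, 0, 0, 0, 0.4, 0.78, -0.5, -0.04, 0, 0, 0, 0.4, 0.78, -0.51, -0.04, 0, 0, 0, 0.4, 0.78, -0.5, -0.04, 0, 0, 0, 0.4]
[0.77, -0.51, -0.04, 0, 0, 0, 0.4, 0.78, -0.5, -0.04, 0, 0, 0, 0.4, 0.78, -0.51, -0.04, 0, 0, 0, 0.4, 0.78, -0.5, -0.04, 0, 0, 0, 0.4, 0.77, -0.51, -0.04, 0, 0, 0, 0.4]
[0.78, -0.5, -0.04, 0, 0, 0, 0.4, 0.78, -0.51, -0.04, 0, 0, 0, 0.4, 0.78, -0.5, -0.04, 0, 0, 0, 0.4, 0.78, -0.51, -0.04, 0, 0, 0, 0.4, 0.77, -0.5, -0.04, 0, 0, 0, 0.4]
[0.46, -0.82, 0, 0, 0, -0.48, 0.4, 0.52, -0.79, 0, 0, 0, -0.48, 0.4, 0.57, -0.75, 0, 0, 0, -0.48, 0.4, 0.63, -0.71, 0, 0, 0, -0.48, 0.4, 0.67, -0.66, 0, 0, 0, -0.48, 0.4]
[0.72, -0.61, 0, 0, 0, -0.48, 0.4, 0.76, -0.55, 0, 0, 0, -0.47, 0.4, 0.8, -0.5, 0, 0, 0, -0.48, 0.4, 0.83, -0.44, 0, 0, 0, -0.48, 0.4, 0.87, -0.38, 0, 0, 0, -0.48, 0.4]
[0.88, -0.32, 0, 0, 0, -0.48, 0.4, 0.91, -0.25, 0, 0, 0, -0.48, 0.4, 0.93, -0.19, 0, 0, 0, -0.48, 0.4, 0.93, -0.12, 0, 0, 0, -0.48, 0.4, 0.94, -0.05, 0, 0, 0, -0.48, 0.4]
[0.84, -0.38, 0.18, 0, 0, 0, 0.4, 0.84, -0.39, 0.19, 0, 0, 0, 0.4, 0.84, -0.38, 0.18, 0, 0, 0, 0.4, 0.84, -0.39, 0.19, 0, 0, 0, 0.4, 0.84, -0.38, 0.18, 0, 0, 0, 0.4]
[0.84, -0.39, 0.18, 0, 0, 0, 0.4, 0.84, -0.38, 0.19, 0, 0, 0, 0.4, 0.84, -0.39, 0.18, 0, 0, 0, 0.4, 0.84, -0.38, 0.19, 0, 0, 0, 0.4, 0.84, -0.39, 0.18, 0, 0, 0, 0.4]
[0.84, -0.38, 0.18, 0, 0, 0, 0.4, 0.84, -0.39, 0.19, 0, 0, 0, 0.4, 0.84, -0.38, 0.18, 0, 0, 0, 0.4, 0.84, -0.38, 0.18, 0, 0, 0, 0.4, 0.84, -0.39, 0.19, 0, 0, 0, 0.4]
[0.84, -0.38, 0.18, 0, 0, 0, 0.4, 0.84, -0.39, 0.19, 0, 0, 0, 0.4, 0.84, -0.38, 0.18, 0, 0, 0, 0.4, 0.84, -0.39, 0.18, 0, 0, 0, 0.4]
54 end [0.3949 0.2849 0.2501]
```

Request:
servo_tool(motion=[0.78,-0.5,-0.04,0,0,0,0.4,0.78,-0.5,-0.04,0,0,0,0.4,0.78,-0.5,-0.04,0,0,0,0.4,0.78,-0.5,-0.04,0,0,0,0.4,0.78,-0.5,-0.04,0,0,0,0.4])

```text
t: 1.32
eef_pos: [0.2979, -0.5542, 0.3081]
tool_rot: [0.0, 0.983, 0.183, 0.0]
contact_force: [0.6, -0.2, -0.1]
gripper_width: 0.598
grasp_force: 0.0
```

Request:
servo_tool(motion=[0.78,-0.5,-0.04,0,0,0,0.4,0.78,-0.5,-0.04,0,0,0,0.4,0.78,-0.5,-0.04,0,0,0,0.4,0.78,-0.5,-0.04,0,0,0,0.4,0.78,-0.5,-0.04,0,0,0,0.4])

```text
t: 1.95
eef_pos: [0.3525, -0.4798, 0.3119]
tool_rot: [0.0, 0.983, 0.182, 0.0]
contact_force: [-0.1, 0.4, 0.3]
gripper_width: 0.603
grasp_force: 0.0
```

Request:
servo_tool(motion=[0.78,-0.5,-0.04,0,0,0,0.4,0.78,-0.5,-0.04,0,0,0,0.4,0.78,-0.5,-0.04,0,0,0,0.4,0.78,-0.5,-0.04,0,0,0,0.4,0.78,-0.5,-0.04,0,0,0,0.4])

```text
t: 2.58
eef_pos: [0.4075, -0.4052, 0.316]
tool_rot: [0.0, 0.983, 0.182, 0.0]
contact_force: [0.3, -0.5, 0.3]
gripper_width: 0.601
grasp_force: 0.0
```

Request:
servo_tool(motion=[0.78,-0.5,-0.04,0,0,0,0.4,0.78,-0.5,-0.04,0,0,0,0.4,0.78,-0.5,-0.04,0,0,0,0.4,0.78,-0.5,-0.04,0,0,0,0.4,0.78,-0.5,-0.04,0,0,0,0.4])

```text
t: 3.2
eef_pos: [0.4623, -0.3305, 0.32]
tool_rot: [0.0, 0.983, 0.182, 0.0]
contact_force: [0.1, -0.6, 0.4]
gripper_width: 0.601
grasp_force: 0.0
```

Request:
servo_tool(motion=[0.46,-0.82,0,0,0,-0.48,0.4,0.52,-0.79,0,0,0,-0.48,0.4,0.57,-0.75,0,0,0,-0.48,0.4,0.63,-0.71,0,0,0,-0.48,0.4,0.67,-0.66,0,0,0,-0.48,0.4])

```text
t: 3.82
eef_pos: [0.475, -0.2369, 0.32]
tool_rot: [0.0, 0.934, 0.358, 0.0]
contact_force: [0.4, 0.0, -0.7]
gripper_width: 0.602
grasp_force: 0.0
```

Request:
servo_tool(motion=[0.72,-0.61,0,0,0,-0.48,0.4,0.76,-0.55,0,0,0,-0.48,0.4,0.8,-0.5,0,0,0,-0.48,0.4,0.83,-0.44,0,0,0,-0.48,0.4,0.87,-0.38,0,0,0,-0.48,0.4])

```text
t: 4.45
eef_pos: [0.4885, -0.1436, 0.3199]
tool_rot: [0.0, 0.855, 0.519, 0.0]
contact_force: [-0.1, 0.1, -0.6]
gripper_width: 0.601
grasp_force: 0.0
```

Request:
servo_tool(motion=[0.88,-0.32,0,0,0,-0.48,0.4,0.91,-0.25,0,0,0,-0.48,0.4,0.93,-0.19,0,0,0,-0.48,0.4,0.93,-0.12,0,0,0,-0.48,0.4,0.94,-0.05,0,0,0,-0.48,0.4])

```text
t: 5.08
eef_pos: [0.5016, -0.0503, 0.3199]
tool_rot: [0.0, 0.748, 0.664, 0.0]
contact_force: [-0.0, 1.1, 0.3]
gripper_width: 0.6
grasp_force: 0.0
```

Request:
servo_tool(motion=[0.84,-0.38,0.18,0,0,0,0.4,0.84,-0.38,0.18,0,0,0,0.4,0.84,-0.38,0.18,0,0,0,0.4,0.84,-0.38,0.18,0,0,0,0.4,0.84,-0.38,0.18,0,0,0,0.4])

```text
t: 5.7
eef_pos: [0.4733, 0.0374, 0.3015]
tool_rot: [-0.0, 0.75, 0.662, -0.0]
contact_force: [0.6, 0.5, 0.4]
gripper_width: 0.599
grasp_force: 0.0
```

Request:
servo_tool(motion=[0.84,-0.38,0.18,0,0,0,0.4,0.84,-0.38,0.18,0,0,0,0.4,0.84,-0.38,0.18,0,0,0,0.4,0.84,-0.38,0.18,0,0,0,0.4,0.84,-0.38,0.18,0,0,0,0.4])

```text
t: 6.32
eef_pos: [0.4459, 0.1254, 0.2836]
tool_rot: [0.0, 0.75, 0.662, -0.0]
contact_force: [0.4, 0.3, 0.7]
gripper_width: 0.601
grasp_force: 0.0
```

Run:
```python
from h import *
o=bot.get_obs();print(o['t'],o['eef_pos'],o['contact_force'].round(1),o['q'].round(2))
im=bot.read_camera('wrist');t=jT(JIG)
print([ (r['uv'],round(r['p'],2)) for r in bot.boxes_of('wrist','lid_bar')[:2]])
im=im.copy()
for P in [(-130,-45,94),(-130,45,94),(-130,0,94),(-80,-95,113),(-80,95,113),(80,-95,113),(80,95,113)]:
    u=proj('wrist',t([np.array(P)*1e-3]))[0];print(P,u.round(1))
    if 0<u[0]<560 and 0<u[1]<420: cv2.circle(im,(int(u[0]),int(u[1])),2,(255,0,255),-1)
save(im,'c.png')
```

```text
6.325 [0.44594132 0.12537025 0.28355209] [0.4 0.3 0.7] [ 0.11  0.2  -0.58  2.03  0.13  0.95 -0.66]
[([340.0, 66.6], 0.74)]
(-130, -45, 94) [186.4  79.8]
(-130, 45, 94) [190.1 -19.9]
(-130, 0, 94) [187.6  27.6]
(-80, -95, 113) [246.3 140.3]
(-80, 95, 113) [249.7 -81.7]
(80, -95, 113) [446.3 148. ]
(80, 95, 113) [436.2 -60.1]
```

View pics/c.png

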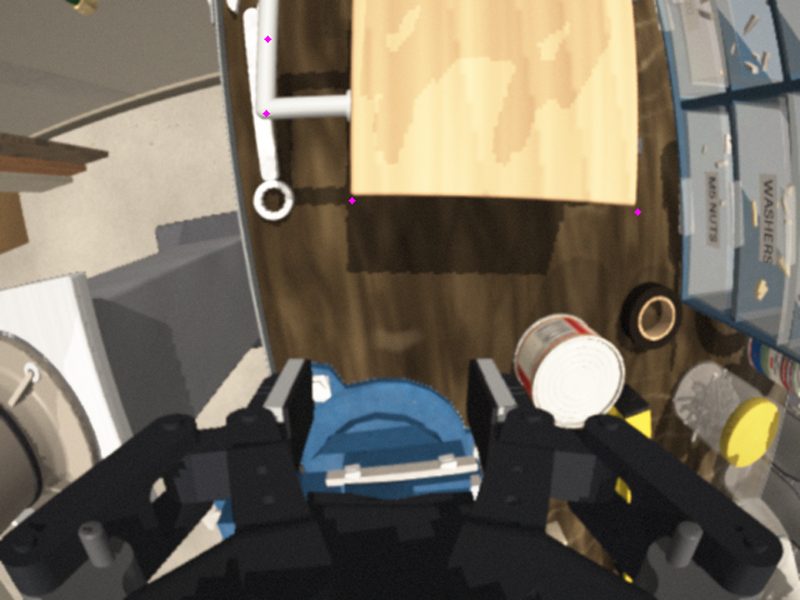

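The overlay lies on the box's edges. The jig sits about 4 mm further to +y than I fitted, and the bar's right end at (265,112) matches. Next I approach and descend.

```bash
sed -i 's/^JIG=.*/JIG=[.5238,.2730,-.1258]/' h.py
python3 - <<'E'
from h import *
t=jT(JIG);b=t([-.130,0,.094]);print(b)
s=JIG[2];Q=mk([np.cos(s),np.sin(s),0],[0,0,-1])
plan([(b+[0,0,.13],Q),(b+[0,0,.052],Q)],.4)
E
```

```text
[0.39482731 0.2893109  0.094     ]
[0.78, -0.35, 0.3, 0, 0, 0, 0.4, 0.77, -0.35, 0.3, 0, 0, 0.01, 0.4, 0.78, -0.35, 0.29, 0, 0, 0, 0.4, 0.78, -0.35, 0.3, 0, 0, 0, 0.4, 0.77, -0.35, 0.3, 0, 0, 0.01, 0.4]
[0.78, -0.35, 0.3, 0, 0, 0, 0.4, 0.78, -0.35, 0.3, 0, 0, 0, 0.4, 0.77, -0.36, 0.29, 0, 0, 0.01, 0.4, 0.78, -0.35, 0.3, -0.01, 0, 0, 0.4, 0.78, -0.35, 0.3, 0, 0, 0, 0.4]
[0, 0, 0.78, 0, 0, 0, 0.4, 0, 0, 0.78, 0, 0, 0, 0.4, 0, 0, 0.78, 0, 0, 0, 0.4, 0, 0, 0.78, 0, 0, 0, 0.4, -0.01, 0, 0.78, 0, 0, 0, 0.4]
15 end [0.3949 0.2892 0.146 ]
```

Request:
servo_tool(motion=[0.78,-0.35,0.3,0,0,0,0.4,0.78,-0.35,0.3,0,0,0,0.4,0.78,-0.35,0.3,0,0,0,0.4,0.78,-0.35,0.3,0,0,0,0.4,0.78,-0.35,0.3,0,0,0,0.4])

```text
t: 7.05
eef_pos: [0.4217, 0.206, 0.2537]
tool_rot: [0.0, 0.75, 0.661, -0.0]
contact_force: [0.7, -0.5, 0.2]
gripper_width: 0.6
grasp_force: 0.0
```

Request:
servo_tool(motion=[0.78,-0.35,0.3,0,0,0,0.4,0.78,-0.35,0.3,0,0,0,0.4,0.78,-0.35,0.3,0,0,0,0.4,0.78,-0.35,0.3,0,0,0,0.4,0.78,-0.35,0.3,0,0,0,0.4])

```text
t: 7.68
eef_pos: [0.3968, 0.2877, 0.2236]
tool_rot: [0.0, 0.75, 0.661, -0.0]
contact_force: [0.7, 0.5, -0.6]
gripper_width: 0.599
grasp_force: 0.0
```

Run:
```python
from h import *
o=bot.get_obs();print(o['t'],o['eef_pos'],o['contact_force'].round(1))
im=bot.read_camera('wrist');t=jT(JIG);im=im.copy()
for P in [(-130,-45,94),(-130,45,94),(-130,0,94),(-80,-95,113),(-80,95,113),(80,-95,113),(80,95,113)]:
    u=proj('wrist',t([np.array(P)*1e-3]))[0]
    if 0<u[0]<560 and 0<u[1]<420: cv2.circle(im,(int(u[0]),int(u[1])),2,(255,0,255),-1)
save(im,'d.png')
```

```text
7.675 [0.39684476 0.28772417 0.22364448] [ 0.7  0.5 -0.6]
```

View pics/d.png

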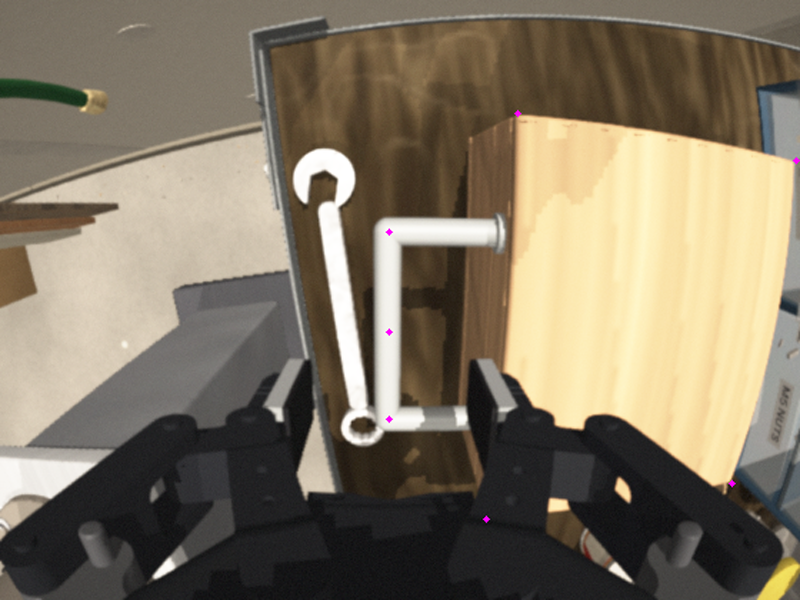

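The overlay sits on the bar exactly, from (389,230) to (389,418), and the fingers straddle it. I descend and close.

Request:
servo_tool(motion=[0.05,-0.1,0.78,0,0,0,0.4,0,0,0.78,0,0,0,0.4,0,0,0.78,0,0,0,0.4,0,0,0.78,0,0,0,0.4,0,0,0.75,0,0,0,0.4])

```text
t: 8.35
eef_pos: [0.3948, 0.289, 0.1453]
tool_rot: [-0.0, 0.75, 0.662, -0.0]
contact_force: [0.5, -0.3, 0.7]
gripper_width: 0.599
grasp_force: 0.0
```

Request:
servo_tool(motion=[0,0,0,0,0,0,1,0,0,0,0,0,0,1,0,0,0,0,0,0,1,0,0,0,0,0,0,1], grip_force=25)

```text
t: 8.85
eef_pos: [0.3956, 0.2894, 0.147]
tool_rot: [0.0, 0.75, 0.662, 0.001]
contact_force: [2.8, -0.1, -2.0]
gripper_width: 0.127
grasp_force: 25.3
```

Run:
```python
from h import *
o=bot.get_obs();p=np.array(o['eef_pos']);print(p,o['contact_force'].round(1),o['gripper_width'])
t=jT(JIG);s=JIG[2];Q=q2R(o['tool_rot'])
def bar(th):
    a=np.arctan2(.019,-.210)-th;r=np.hypot(.21,.019);return t([.08+r*np.cos(a),0,.075+r*np.sin(a)])
off=p-bar(0);print(off)
plan([(bar(th)+off,Q) for th in np.arange(1,20)*1.67/19],1)
```

```text
[0.39563303 0.28943358 0.14702025] [ 2.8 -0.1 -2. ] 0.1268286626613389
[0.00080572 0.00012268 0.05302025]
[0, 0.13, -0.92, 0, 0, 0, 1, 0, 0.2, -0.9, 0, 0, 0, 1, 0, 0.28, -0.88, 0, 0, 0, 1, 0, 0.36, -0.86, 0, 0, 0, 1, 0, 0.44, -0.81, 0, 0, 0, 1]
[0, 0.5, -0.78, 0, 0, 0, 1, 0, 0.57, -0.73, 0, 0, 0, 1, 0, 0.64, -0.68, 0, 0, 0, 1, 0, 0.68, -0.62, 0, 0, 0, 1, 0, 0.74, -0.55, 0, 0, 0, 1]
[0, 0.79, -0.49, 0, 0, 0, 1, 0, 0.83, -0.42, 0, 0, 0, 1, 0, 0.86, -0.35, 0, 0, 0, 1, 0, 0.89, -0.26, 0, 0, 0, 1, 0, 0.9, -0.19, 0, 0, 0, 1]
[0, 0.92, -0.11, 0, 0, 0, 1, 0, 0.93, -0.03, 0, 0, 0, 1, 0, 0.92, 0.06, 0, 0, 0, 1, 0, 0.92, 0.14, 0, 0, 0, 1]
19 end [0.6434 0.2582 0.335 ]
```

Request:
servo_tool(motion=[0,0.13,-0.92,0,0,0,1,0,0.2,-0.9,0,0,0,1,0,0.28,-0.88,0,0,0,1,0,0.36,-0.86,0,0,0,1,0,0.44,-0.81,0,0,0,1], grip_force=40)

```text
t: 9.48
eef_pos: [0.4222, 0.286, 0.2344]
tool_rot: [-0.0, 0.749, 0.662, -0.0]
contact_force: [2.5, 1.3, -4.1]
gripper_width: 0.123
grasp_force: 38.8
```

Request:
servo_tool(motion=[0,0.5,-0.78,0,0,0,1,0,0.57,-0.73,0,0,0,1,0,0.64,-0.68,0,0,0,1,0,0.68,-0.62,0,0,0,1,0,0.74,-0.55,0,0,0,1])

```text
t: 10.1
eef_pos: [0.4819, 0.2786, 0.3026]
tool_rot: [-0.001, 0.749, 0.663, -0.003]
contact_force: [-12.5, -2.3, 13.0]
gripper_width: 0.119
grasp_force: 40.2
```

Request:
servo_tool(motion=[0,0.69,-0.6,0,0,0,1,0,0.8,-0.46,0,0,0,1,0,0.86,-0.38,0,0,0,1])

```text
t: 10.48
eef_pos: [0.5315, 0.272, 0.3306]
tool_rot: [-0.0, 0.749, 0.662, -0.001]
contact_force: [-0.8, 2.1, -4.0]
gripper_width: 0.122
grasp_force: 38.8
```

Request:
servo_tool(motion=[0,0.89,-0.28,0,0,0,1,0,0.9,-0.21,0,0,0,1,0,0.92,-0.12,0,0,0,1])

```text
t: 10.85
eef_pos: [0.5859, 0.265, 0.3432]
tool_rot: [0.0, 0.75, 0.662, -0.0]
contact_force: [-2.2, -0.9, 1.1]
gripper_width: 0.123
grasp_force: 40.9
```

Request:
servo_tool(motion=[0,0.93,-0.04,0,0,0,1,0,0.92,0.06,0,0,0,1,0,0.92,0.14,0,0,0,1])

```text
t: 11.22
eef_pos: [0.6411, 0.2579, 0.3396]
tool_rot: [0.0, 0.75, 0.662, -0.0]
contact_force: [-1.7, -0.0, -0.2]
gripper_width: 0.123
grasp_force: 42.3
```

Request:
servo_tool(motion=[0,0.1,0.02,0,0,0,1,0,0,0,0,0,0,0.6,0,0,0,0,0,0,0.6,0,0,0,0,0,0,0.6])

```text
t: 11.72
eef_pos: [0.6417, 0.2587, 0.3386]
tool_rot: [-0.0, 0.749, 0.662, -0.0]
contact_force: [-0.3, 0.1, 0.1]
gripper_width: 0.399
grasp_force: 0.0
```

Run:
```python
from h import *
o=bot.get_obs();print(o['t'],o['eef_pos'],o['contact_force'].round(1),o['gripper_width'])
save(bot.read_camera('top'),'e.png',(70,60,350,270))
```

```text
11.725 [0.64170932 0.25868349 0.33856188] [-0.3  0.1  0.1] 0.39908445002739973
```

View pics/e.png

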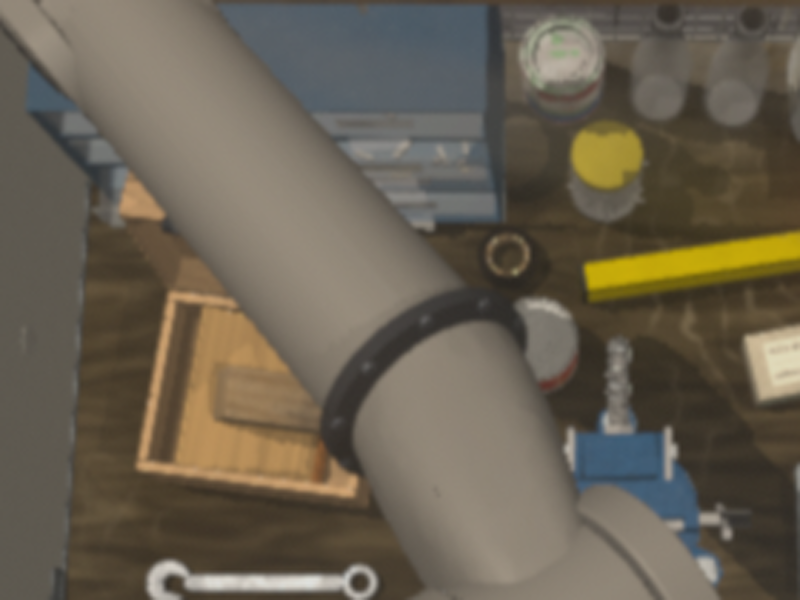

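The lid is open and the block shows inside at about (265,395). I clear the bar upward, then move over to the tilted pre-grasp.

```bash
cat >> h.py <<'E'
def jv(v): s=JIG[2];return np.array([[np.cos(s),-np.sin(s),0],[np.sin(s),np.cos(s),0],[0,0,1]])@np.array(v,float)
E
python3 - <<'E'
from h import *
t=jT(JIG);o=bot.get_obs();p=np.array(o['eef_pos'])
n=np.array([0,-.5,.866]);C=np.array([-.0075,-.009,.053])
Q=mk(jv([1,0,0]),jv(-n))
plan([(p+[0,0,.08],None),(t(C+n*.20),Q)],.6)
E
```

```text
[0, 0, -0.8, 0, 0, 0, 0.6, 0, 0, -0.8, 0, 0, 0, 0.6, 0, 0, -0.8, 0, 0, 0, 0.6, 0, 0, -0.8, 0, 0, 0, 0.6, 0, 0, -0.8, 0, 0, 0, 0.6]
[-0.39, -0.45, 0.69, 0, 0.25, 0, 0.6, -0.42, -0.45, 0.67, 0, 0.25, 0, 0.6, -0.44, -0.46, 0.66, 0, 0.25, 0, 0.6, -0.46, -0.45, 0.63, 0, 0.25, 0, 0.6, -0.49, -0.45, 0.63, 0, 0.25, 0.01, 0.6]
[-0.51, -0.45, 0.6, 0, 0.25, 0, 0.6, -0.53, -0.45, 0.58, 0, 0.25, 0, 0.6, -0.56, -0.46, 0.56, 0, 0.25, 0, 0.6, -0.58, -0.45, 0.54, 0, 0.24, 0, 0.6, -0.59, -0.45, 0.52, 0, 0.25, 0, 0.6]
[-0.62, -0.45, 0.5, 0, 0.25, 0, 0.6, -0.63, -0.45, 0.48, 0, 0.25, 0, 0.6, -0.65, -0.45, 0.45, 0, 0.25, 0, 0.6, -0.66, -0.46, 0.42, -0.01, 0.25, 0, 0.6]
19 end [0.5026 0.1659 0.2263]
```

Request:
servo_tool(motion=[0,0,-0.8,0,0,0,0.6,0,0,-0.8,0,0,0,0.6,0,0,-0.8,0,0,0,0.6,0,0,-0.8,0,0,0,0.6,0,-0.1,-0.8,0,0,0,0.6])

```text
t: 12.4
eef_pos: [0.6403, 0.2586, 0.4198]
tool_rot: [0.0, 0.75, 0.662, 0.0]
contact_force: [0.7, 0.6, 0.4]
gripper_width: 0.402
grasp_force: 0.0
```

Request:
servo_tool(motion=[0,-0.9,0,0,0,0,0.4,0,-0.9,0,0,0,0,0.3,0,-0.9,0,0,0,0,0.2,0,-0.9,0,0,0,0,0.1,0,-0.9,0,0,0,0,0.1])

```text
t: 13.02
eef_pos: [0.5502, 0.27, 0.4191]
tool_rot: [0.0, 0.75, 0.662, 0.0]
contact_force: [0.2, 0.1, 0.6]
gripper_width: 0.901
grasp_force: 0.0
```

Run:
```python
from h import *
t=jT(JIG);o=bot.get_obs();p=np.array(o['eef_pos'])
n=np.array([0,-.5,.866]);C=np.array([-.0075,-.009,.053])
Q=mk(jv([1,0,0]),jv(-n));print(p,o['contact_force'].round(1))
plan([(t(C+n*.17),Q)],.1)
```

```text
[0.55020336 0.26999333 0.41905773] [0.2 0.1 0.6]
[-0.36, -0.13, 0.84, 0, 0.27, 0, 0.1, -0.4, -0.13, 0.83, 0, 0.27, 0, 0.1, -0.43, -0.14, 0.81, 0, 0.27, 0, 0.1, -0.46, -0.13, 0.79, 0, 0.26, 0, 0.1, -0.49, -0.13, 0.77, 0, 0.27, 0, 0.1]
[-0.53, -0.13, 0.75, 0, 0.27, 0.01, 0.1, -0.55, -0.13, 0.73, 0, 0.27, 0, 0.1, -0.58, -0.13, 0.71, 0, 0.27, 0, 0.1, -0.61, -0.14, 0.68, 0, 0.27, 0, 0.1, -0.64, -0.13, 0.66, 0, 0.26, 0, 0.1]
[-0.67, -0.13, 0.63, 0, 0.27, 0, 0.1, -0.68, -0.13, 0.61, 0, 0.27, 0, 0.1, -0.72, -0.13, 0.58, 0, 0.27, 0, 0.1]
13 end [0.5046 0.1807 0.2001]
```

Request:
servo_tool(motion=[-0.36,-0.13,0.84,0,0.27,0,0.1,-0.4,-0.13,0.83,0,0.27,0,0.1,-0.43,-0.13,0.81,0,0.27,0,0.1,-0.46,-0.13,0.79,0,0.27,0,0.1,-0.49,-0.13,0.77,0,0.27,0,0.1])

```text
t: 13.65
eef_pos: [0.5332, 0.2354, 0.3343]
tool_rot: [-0.067, 0.746, 0.659, 0.076]
contact_force: [0.2, 0.1, 0.0]
gripper_width: 0.896
grasp_force: 0.0
```

Request:
servo_tool(motion=[-0.53,-0.13,0.75,0,0.27,0,0.1,-0.55,-0.13,0.73,0,0.27,0,0.1,-0.58,-0.13,0.71,0,0.27,0,0.1,-0.61,-0.13,0.68,0,0.27,0,0.1,-0.64,-0.13,0.66,0,0.27,0,0.1])

```text
t: 14.28
eef_pos: [0.516, 0.2011, 0.2502]
tool_rot: [-0.133, 0.734, 0.648, 0.151]
contact_force: [-0.2, 0.3, -0.1]
gripper_width: 0.898
grasp_force: 0.0
```

Run:
```python
from h import *
o=bot.get_obs();print(o['t'],o['eef_pos'],o['q'].round(2),o['contact_force'].round(1))
im=bot.read_camera('wrist');t=jT(JIG);im=im.copy()
print([ (r['uv'],round(r['p'],2)) for r in bot.boxes_of('wrist','block_mid')[:2]])
s=np.array([0,.866,.5]);n=np.array([0,-.5,.866]);C=np.array([-.0075,-.0091,.053]);x=np.array([1,0,0])
for a in(-1,1):
  for b in(-1,1):
    u=proj('wrist',t([C+a*x*.0255+b*s*.049+n*.019]))[0];print(a,b,u.round(1));cv2.circle(im,(int(u[0]),int(u[1])),2,(255,0,255),-1)
for P in [(-80,-95,75),(-80,95,75),(80,-95,75),(80,95,75)]:
    u=proj('wrist',t([np.array(P)*1e-3]))[0]
    if 0<u[0]<560 and 0<u[1]<420: cv2.circle(im,(int(u[0]),int(u[1])),2,(0,255,0),-1)
save(im,'f.png')
```

```text
14.275 [0.51604788 0.20108736 0.25016975] [ 0.28  0.4  -0.74  1.97 -0.15  0.67 -0.4 ] [-0.2  0.3 -0.1]
[([269.2, 226.0], 0.85)]
-1 -1 [236.7 280.4]
-1 1 [230.8 174.1]
1 -1 [293.5 280.5]
1 1 [296.4 173.8]
```

View pics/f.png

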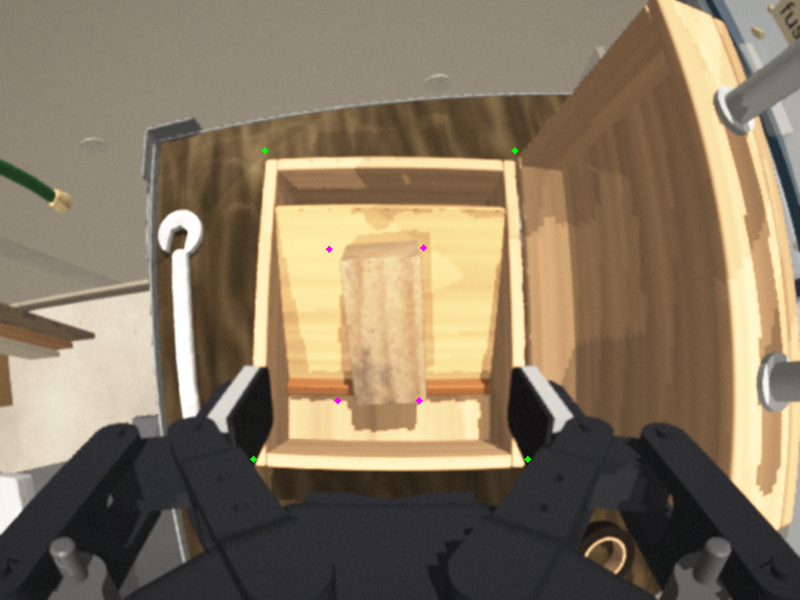

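Run:
```python
from h import *
im=bot.read_camera('wrist');t=jT(JIG);b=(170,100,380,340)
im=cv2.resize(im[b[1]:b[3],b[0]:b[2]],None,fx=2.5,fy=2.5,interpolation=cv2.INTER_CUBIC);im2=im.copy()
s=np.array([0,.866,.5]);n=np.array([0,-.5,.866]);x=np.array([1,0,0]);F=np.array([0,-.042,.012])
def L(A,B,c):
    P=[tuple(int(v) for v in (proj('wrist',t([q]))[0]-[170,100])*2.5) for q in(A,B)];cv2.line(im2,*P,c,1)
C=F+s*.049+n*.019-x*.0075
for d in(-.019,.019):
    k=[C+a*x*.0255+e*s*.049+n*d for a,e in((-1,-1),(-1,1),(1,1),(1,-1))]
    for i in range(4): L(k[i],k[(i+1)%4],(255,0,255) if d>0 else (0,0,255))
L(F-x*.072,F+x*.072,(0,255,0));L(F+n*.01-x*.072,F+n*.01+x*.072,(0,255,0))
save(np.hstack([im,im2])[:, :],'g.png')
```

View pics/g.png

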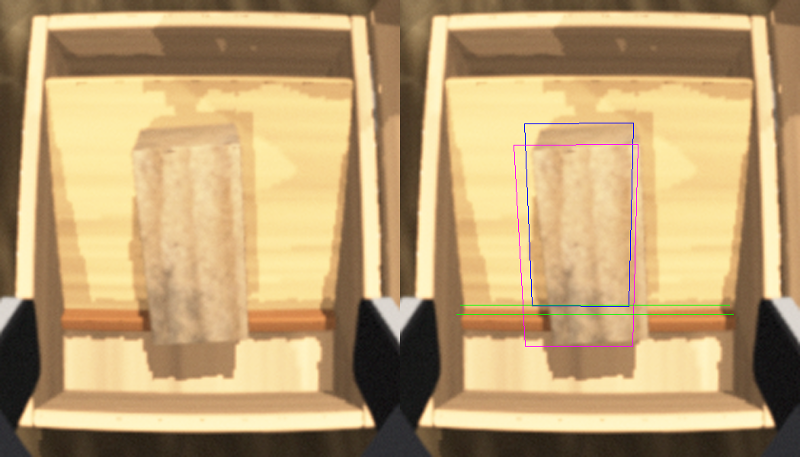

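Run:
```python
from h import *
from scipy.optimize import least_squares
t=jT(JIG);s=np.array([0,.866,.5]);n=np.array([0,-.5,.866]);x=np.array([1,0,0]);F=np.array([0,-.042,.012])
k=800/1050
O=np.array([(135,152),(238,148),(247,340),(152,345),(142,130),(240,124)])/k/2.5+[170,100]
L=[(-1,1,1),(1,1,1),(1,-1,1),(-1,-1,1),(-1,1,-1),(1,1,-1)]
K=cam('wrist')
def f(p,w=None):
    if w is None: w=p[4]
    a,b,h,y=p[:4];C=F+x*a+s*b+n*h;X=np.cos(y)*x+np.sin(y)*s;S=-np.sin(y)*x+np.cos(y)*s
    return (proj('wrist',t([C+i*X*w/2+j*S*.049+m*n*.019 for i,j,m in L]))-O).ravel()
r=least_squares(f,[-.0075,.049,.019,0,.051]);print(r.x,f(r.x).round(1))
r=least_squares(lambda p:f(p,.051),[-.0075,.049,.019,0]);print(r.x,f(r.x,.051).round(1))
C=F+x*r.x[0]+s*r.x[1]+n*r.x[2];print(C)
```

```text
[-0.00028485  0.04432814  0.00867991  0.05161151  0.04600659] [-0.3 -0.1  2.  -0.8 -0.4  0.3  0.4 -0.2 -0.1  0.2 -1.9  0.8]
[-0.00035319  0.04175377  0.0017365   0.0519864 ] [-2.5  0.8  4.2 -0.2  1.6 -1.6 -1.7 -1.9 -2.1  1.2  0.1  1.6]
[-0.00035319 -0.00670948  0.0343807 ]
```

Run:
```python
from h import *
t=jT(JIG);s=np.array([0,.866,.5]);n=np.array([0,-.5,.866]);x=np.array([1,0,0]);F=np.array([0,-.042,.012])
y=.05;Q=mk(jv(np.cos(y)*x+np.sin(y)*s),jv(-n));G=F+s*.047-x*.0005
plan([(t(G+n*.155),Q),(t(G+n*.075),Q)],.08)
```

```text
[-0.37, -0.02, 0.71, -0.01, 0.16, -0.07, 0.08, -0.38, -0.02, 0.71, 0, 0.16, -0.06, 0.08, -0.4, -0.02, 0.69, -0.01, 0.16, -0.07, 0.08, -0.42, -0.03, 0.69, -0.01, 0.16, -0.07, 0.08, -0.43, -0.03, 0.67, 0, 0.16, -0.07, 0.08]
[0, 0, 0.8, 0, 0, 0, 0.08, 0, 0, 0.8, 0, 0, 0, 0.08, 0, 0, 0.8, 0, 0, 0, 0.08, 0, 0, 0.8, 0, 0, 0, 0.08, 0, 0, 0.8, 0, 0, 0, 0.08]
10 end [0.5185 0.2346 0.1005]
```

Request:
servo_tool(motion=[-0.37,-0.02,0.71,0,0.16,-0.07,0.1,-0.38,-0.02,0.71,0,0.16,-0.07,0.1,-0.4,-0.02,0.69,0,0.16,-0.07,0.1,-0.42,-0.03,0.69,0,0.16,-0.07,0.1,-0.43,-0.03,0.67,0,0.16,-0.07,0.1])

```text
t: 15.05
eef_pos: [0.5149, 0.1968, 0.1712]
tool_rot: [-0.167, 0.706, 0.659, 0.199]
contact_force: [0.1, 0.6, -0.7]
gripper_width: 0.902
grasp_force: 0.0
```

Request:
servo_tool(motion=[0,0,0.8,0,0,0,0.1,0,0,0.8,0,0,0,0.1,0,0,0.8,0,0,0,0.1])

```text
t: 15.42
eef_pos: [0.5171, 0.2212, 0.1285]
tool_rot: [-0.168, 0.706, 0.659, 0.198]
contact_force: [1.1, -0.4, -0.5]
gripper_width: 0.899
grasp_force: 0.0
```

Request:
servo_tool(motion=[0,0,0.8,0,0,0,0.1,0,0,0.8,0,0,0,0.1])

```text
t: 15.68
eef_pos: [0.5187, 0.2365, 0.1001]
tool_rot: [-0.168, 0.706, 0.658, 0.198]
contact_force: [1.1, -0.1, 0.2]
gripper_width: 0.9
grasp_force: 0.0
```

Request:
servo_tool(motion=[0,0,0,0,0,0,1,0,0,0,0,0,0,1,0,0,0,0,0,0,1,0,0,0,0,0,0,1], grip_force=30)

```text
t: 16.18
eef_pos: [0.5189, 0.2352, 0.1012]
tool_rot: [-0.167, 0.707, 0.658, 0.198]
contact_force: [-0.1, 0.5, -1.6]
gripper_width: 0.525
grasp_force: 31.1
```

Request:
servo_tool(motion=[0,0,-0.3,0,0,0,1,0,0,-0.6,0,0,0,1,0,0,-0.8,0,0,0,1])

```text
t: 16.55
eef_pos: [0.5166, 0.2182, 0.1313]
tool_rot: [-0.168, 0.707, 0.658, 0.198]
contact_force: [0.3, -0.5, -0.5]
gripper_width: 0.526
grasp_force: 31.1
```

Run:
```python
from h import *
o=bot.get_obs();print(o['t'],o['eef_pos'],o['contact_force'].round(1),o['gripper_width'])
save(bot.read_camera('wrist'),'i.png')
p=np.array(o['eef_pos']);Q=mk([1,0,0],[0,0,-1])
print(onz('top',np.array((547,351))*.7,.018))
e=plan([(p+[0,-.02,.17],None)],1)
plan([((.50,-.02,.30),Q),((.411,-.288,.19),Q)],1,start=e)
```

```text
16.55 [0.51657712 0.21818327 0.13126738] [ 0.3 -0.5 -0.5] 0.5261985685315028
[ 0.40979879 -0.28772609  0.018     ]
[0.38, 0.03, -0.86, 0, 0, 0, 1, 0.37, 0.02, -0.87, 0, 0, 0, 1, 0.38, 0.03, -0.86, 0, 0, 0, 1, 0.38, 0.03, -0.86, 0, 0, 0, 1, 0.37, 0.03, -0.87, 0, 0, 0, 1]
[0.38, 0.02, -0.86, 0, 0, 0, 1, 0.38, 0.03, -0.86, 0, 0, 0, 1, 0.37, 0.03, -0.87, 0, 0, 0, 1, 0.38, 0.02, -0.86, 0, 0, 0, 1]
9 end [0.5165 0.1982 0.3013]
[-0.79, 0, -0.45, 0.03, -0.29, -0.04, 1, -0.81, 0, -0.42, 0.02, -0.29, -0.04, 1, -0.83, -0.01, -0.38, 0.03, -0.29, -0.04, 1, -0.85, -0.02, -0.34, 0.02, -0.29, -0.03, 1, -0.85, -0.02, -0.31, 0.03, -0.29, -0.04, 1]
[-0.87, -0.03, -0.27, 0.02, -0.29, -0.04, 1, -0.89, -0.03, -0.23, 0.03, -0.29, -0.04, 1, -0.89, -0.04, -0.2, 0.02, -0.29, -0.04, 1, -0.89, -0.05, -0.15, 0.03, -0.29, -0.04, 1, -0.91, -0.05, -0.12, 0.02, -0.29, -0.04, 1]
[-0.9, -0.06, -0.07, 0.03, -0.3, -0.04, 1, -0.91, -0.06, -0.03, 0.03, -0.29, -0.04, 1, -0.84, -0.28, 0.34, 0, 0, 0, 1, -0.83, -0.28, 0.35, 0, 0, 0, 1, -0.84, -0.28, 0.34, 0, 0, 0, 1]
[-0.84, -0.27, 0.35, 0, 0, 0, 1, -0.84, -0.28, 0.34, 0, 0, 0, 1, -0.83, -0.28, 0.35, 0, 0, 0, 1, -0.84, -0.28, 0.34, 0, 0, 0, 1, -0.84, -0.28, 0.34, 0, 0, 0, 1]
[-0.83, -0.28, 0.35, 0, 0, 0, 1, -0.84, -0.28, 0.34, 0, 0, 0, 1, -0.84, -0.28, 0.35, 0, 0, 0, 1, -0.84, -0.27, 0.34, 0, 0, 0, 1, -0.83, -0.28, 0.34, 0, 0, 0, 1]
[-0.84, -0.28, 0.35, 0, 0, 0, 1, -0.84, -0.28, 0.34, 0, 0, 0, 1, -0.84, -0.28, 0.35, 0, 0, 0, 1]
28 end [ 0.411  -0.2881  0.1899]
```

View pics/i.png

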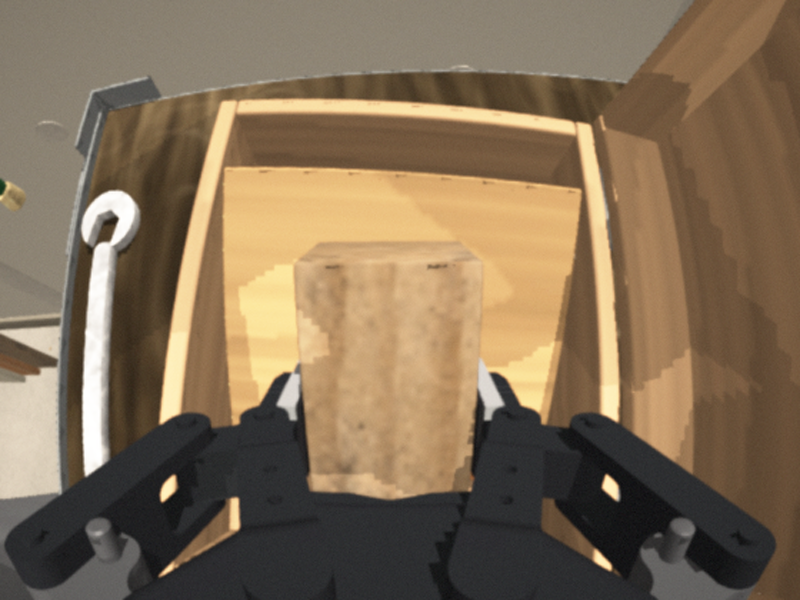

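The block is held squarely between the pads, clear of the bed, at centre (390,370). I carry it to the tray.

Request:
servo_tool(motion=[0.38,0.03,-0.86,0,0,0,1,0.38,0.03,-0.86,0,0,0,1,0.38,0.03,-0.86,0,0,0,1,0.38,0.03,-0.86,0,0,0,1,0.38,0.03,-0.86,0,0,0,1])

```text
t: 17.23
eef_pos: [0.5166, 0.2086, 0.2255]
tool_rot: [-0.168, 0.706, 0.659, 0.198]
contact_force: [0.0, 0.1, -1.0]
gripper_width: 0.525
grasp_force: 31.1
```

Request:
servo_tool(motion=[0.38,0.03,-0.86,0,0,0,1,0.38,0.03,-0.86,0,0,0,1,0.38,0.03,-0.86,0,0,0,1,0.38,0.03,-0.86,0,0,0,1])

```text
t: 17.73
eef_pos: [0.5163, 0.2005, 0.3003]
tool_rot: [-0.167, 0.706, 0.659, 0.198]
contact_force: [0.3, 0.0, -0.0]
gripper_width: 0.523
grasp_force: 31.1
```

Request:
servo_tool(motion=[-0.79,0,-0.45,0.03,-0.29,-0.04,1,-0.81,0,-0.42,0.02,-0.29,-0.04,1,-0.83,-0.01,-0.38,0.03,-0.29,-0.04,1,-0.85,-0.02,-0.34,0.02,-0.29,-0.03,1,-0.85,-0.02,-0.31,0.03,-0.29,-0.04,1])

```text
t: 18.35
eef_pos: [0.5098, 0.1082, 0.2979]
tool_rot: [-0.099, 0.713, 0.685, 0.115]
contact_force: [0.2, 0.5, -1.1]
gripper_width: 0.525
grasp_force: 31.0
```

Request:
servo_tool(motion=[-0.87,-0.03,-0.27,0.02,-0.29,-0.04,1,-0.89,-0.03,-0.23,0.03,-0.29,-0.04,1,-0.89,-0.04,-0.2,0.02,-0.29,-0.04,1,-0.89,-0.05,-0.15,0.03,-0.29,-0.04,1,-0.9,-0.05,-0.12,0.02,-0.29,-0.04,1])

```text
t: 18.98
eef_pos: [0.5031, 0.0174, 0.2977]
tool_rot: [-0.028, 0.71, 0.703, 0.032]
contact_force: [-0.1, -0.3, -0.8]
gripper_width: 0.525
grasp_force: 31.0
```

Request:
servo_tool(motion=[-0.9,-0.06,-0.07,0.03,-0.3,-0.04,1,-0.9,-0.06,-0.03,0.03,-0.29,-0.04,1,-0.84,-0.28,0.34,0,0,0,1,-0.84,-0.28,0.34,0,0,0,1,-0.84,-0.28,0.34,0,0,0,1])

```text
t: 19.6
eef_pos: [0.4831, -0.0693, 0.2763]
tool_rot: [-0.001, 0.707, 0.708, -0.001]
contact_force: [0.6, -0.1, -0.5]
gripper_width: 0.525
grasp_force: 31.0
```

Request:
servo_tool(motion=[-0.84,-0.28,0.34,0,0,0,1,-0.84,-0.28,0.34,0,0,0,1,-0.84,-0.28,0.34,0,0,0,1,-0.84,-0.28,0.34,0,0,0,1,-0.84,-0.28,0.34,0,0,0,1])

```text
t: 20.23
eef_pos: [0.4556, -0.1531, 0.2427]
tool_rot: [-0.001, 0.706, 0.708, -0.001]
contact_force: [0.1, -0.1, -1.5]
gripper_width: 0.523
grasp_force: 31.0
```

Request:
servo_tool(motion=[-0.84,-0.28,0.34,0,0,0,1,-0.84,-0.28,0.34,0,0,0,1,-0.84,-0.28,0.34,0,0,0,1,-0.84,-0.28,0.34,0,0,0,1,-0.84,-0.28,0.34,0,0,0,1])

```text
t: 20.85
eef_pos: [0.4276, -0.2372, 0.2087]
tool_rot: [-0.001, 0.706, 0.708, -0.001]
contact_force: [0.8, -0.6, -1.1]
gripper_width: 0.531
grasp_force: 31.0
```

Run:
```python
from h import *
o=bot.get_obs();p=np.array(o['eef_pos']);print(o['t'],p,o['contact_force'].round(1),o['gripper_width'],q2R(o['tool_rot']).round(3).tolist())
im=bot.read_camera('wrist').copy()
for a,b in((.350,-.373),(.350,-.203),(.470,-.373),(.470,-.203)):
    u=proj('wrist',[[a,b,.018]])[0]
    cv2.circle(im,(int(u[0]),int(u[1])),2,(255,0,255),-1)
save(im,'j.png')
e=plan([((.41,-.288,.12),mk([1,0,0],[0,0,-1]))],1)
plan([((.41,-.288,.085),None)],1,start=e)
```

```text
20.85 [ 0.4276158  -0.2371643   0.20873353] [ 0.8 -0.6 -1.1] 0.5308450985471748 [[-0.002, 1.0, -0.003], [1.0, 0.002, -0.0], [-0.0, -0.003, -1.0]]
[-0.4, -0.13, 0.73, -0.01, 0, 0, 1, -0.41, -0.13, 0.74, 0, 0, 0, 1, -0.4, -0.14, 0.73, -0.01, 0, 0, 1, -0.41, -0.13, 0.73, 0, 0, 0, 1, -0.4, -0.13, 0.73, -0.01, 0, -0.01, 1]
[-0.4, -0.14, 0.74, 0, 0, 0, 1]
6 end [ 0.4099 -0.2879  0.1199]
[0, 0, 0.87, 0, 0, 0, 1, 0, 0, 0.88, 0, 0, 0, 1]
2 end [ 0.4099 -0.288   0.0849]
```

View pics/j.png

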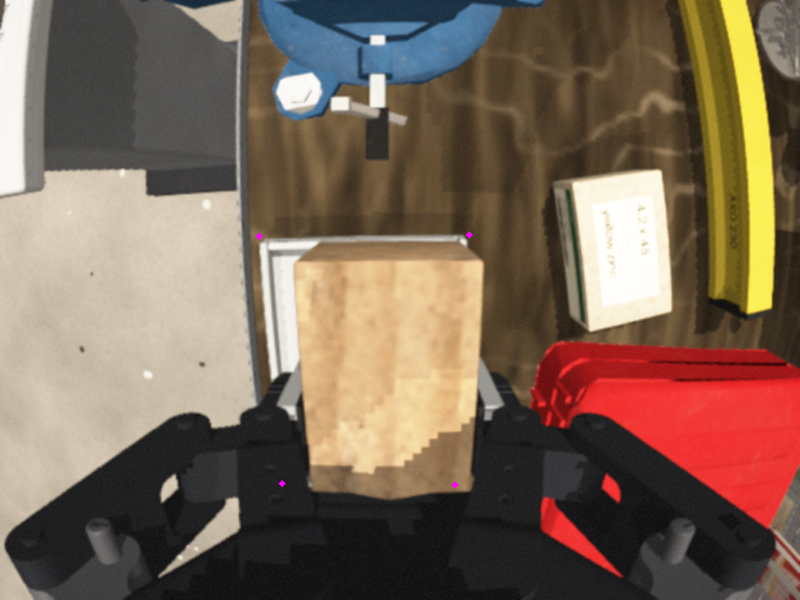

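The tray outline, with its top edge at row 237, matches my estimate. I lower over it, slowing near the floor.

Request:
servo_tool(motion=[-0.42,-0.14,0.73,0,0,0,1,-0.42,-0.14,0.73,0,0,0,1,-0.42,-0.14,0.73,0,0,0,1,-0.42,-0.14,0.73,0,0,0,1,-0.42,-0.14,0.73,0,0,0,1])

```text
t: 21.52
eef_pos: [0.4137, -0.2785, 0.1351]
tool_rot: [-0.001, 0.706, 0.708, -0.001]
contact_force: [0.9, -0.4, -0.8]
gripper_width: 0.523
grasp_force: 31.0
```

Request:
servo_tool(motion=[-0.42,-0.14,0.73,0,0,0,1,0,0,0.8,0,0,0,1,0,0,0.5,0,0,0,1,0,0,0.2,0,0,0,1])

```text
t: 22.02
eef_pos: [0.411, -0.2859, 0.091]
tool_rot: [-0.001, 0.706, 0.708, -0.001]
contact_force: [-0.9, -0.4, -1.5]
gripper_width: 0.526
grasp_force: 31.0
```

Request:
servo_tool(motion=[0,0,0.1,0,0,0,1,0,0,0.1,0,0,0,1,0,0,0,0,0,0,1])

```text
t: 22.4
eef_pos: [0.4111, -0.2865, 0.0879]
tool_rot: [-0.001, 0.706, 0.708, -0.001]
contact_force: [-0.0, 0.1, 0.3]
gripper_width: 0.524
grasp_force: 31.0
```

Request:
servo_tool(motion=[0,0,0.1,0,0,0,1,0,0,0.1,0,0,0,1,0,0,0,0,0,0,1])

```text
t: 22.78
eef_pos: [0.4108, -0.2864, 0.0835]
tool_rot: [-0.001, 0.706, 0.708, -0.001]
contact_force: [0.4, -0.2, -0.9]
gripper_width: 0.523
grasp_force: 31.0
```

Request:
servo_tool(motion=[0,0,0.08,0,0,0,1,0,0,0,0,0,0,1])

```text
t: 23.02
eef_pos: [0.4109, -0.2865, 0.0819]
tool_rot: [-0.001, 0.706, 0.708, -0.001]
contact_force: [-0.5, -0.2, -0.9]
gripper_width: 0.52
grasp_force: 31.0
```

Request:
servo_tool(motion=[0,0,0.08,0,0,0,1,0,0,0,0,0,0,1])

```text
t: 23.28
eef_pos: [0.4109, -0.2864, 0.0803]
tool_rot: [-0.001, 0.706, 0.708, -0.001]
contact_force: [-0.9, -0.3, -0.1]
gripper_width: 0.527
grasp_force: 31.0
```

Request:
servo_tool(motion=[0,0,0.08,0,0,0,1,0,0,0,0,0,0,1])

```text
t: 23.52
eef_pos: [0.4109, -0.2865, 0.0788]
tool_rot: [-0.001, 0.706, 0.708, -0.001]
contact_force: [0.2, -0.7, -0.8]
gripper_width: 0.523
grasp_force: 31.1
```

Request:
servo_tool(motion=[0,0,0.08,0,0,0,1,0,0,0,0,0,0,1])

```text
t: 23.78
eef_pos: [0.4109, -0.2865, 0.0786]
tool_rot: [-0.001, 0.706, 0.708, -0.002]
contact_force: [-4.2, 2.4, 18.7]
gripper_width: 0.524
grasp_force: 33.2
```

Contact with the tray floor. I ease off, open slightly and withdraw.

Request:
servo_tool(motion=[0,0,-0.04,0,0,0,1,0,0,0,0,0,0,0.3,0,0,0,0,0,0,0.3,0,0,0,0,0,0,0.3])

```text
t: 24.28
eef_pos: [0.4109, -0.2865, 0.0779]
tool_rot: [-0.001, 0.706, 0.708, -0.001]
contact_force: [0.2, -0.4, -0.9]
gripper_width: 0.7
grasp_force: 0.0
```

Request:
servo_tool(motion=[0,0,-0.3,0,0,0,0.3,0,0,-0.7,0,0,0,0.3,0,0,-0.9,0,0,0,0.3,0,0,-0.9,0,0,0,0.3,0,0,-0.9,0,0,0,0.3])

```text
t: 24.9
eef_pos: [0.4112, -0.2866, 0.1538]
tool_rot: [-0.0, 0.706, 0.708, -0.001]
contact_force: [-0.1, 0.5, 0.8]
gripper_width: 0.701
grasp_force: 0.0
```

Request:
servo_tool(motion=[0,0,-0.9,0,0,0,0.3,0,0,-0.9,0,0,0,0.3,-0.9,0,-0.3,0,0,0,0.3,-0.9,0,0,0,0,0,0.3,-0.9,0,0,0,0,0,0.3])

```text
t: 25.52
eef_pos: [0.4108, -0.3423, 0.1934]
tool_rot: [-0.001, 0.707, 0.707, -0.001]
contact_force: [-0.2, -0.0, 0.2]
gripper_width: 0.701
grasp_force: 0.0
```

Request:
servo_tool(motion=[-0.9,0.3,-0.3,0,0,0,0.3,-0.9,0.3,-0.3,0,0,0,0.3,-0.9,0.3,0,0,0,0,0.3,-0.9,0.3,0,0,0,0,0.3,-0.9,0.3,0,0,0,0,0.3])

```text
t: 26.15
eef_pos: [0.441, -0.4321, 0.2048]
tool_rot: [-0.002, 0.707, 0.707, -0.001]
contact_force: [0.5, -0.0, -0.1]
gripper_width: 0.705
grasp_force: 0.0
```

Run:
```python
from h import *
o=bot.get_obs();print(o['t'],o['eef_pos'],o['contact_force'].round(1))
save(bot.read_camera('top'),'k.png')
```

```text
26.15 [ 0.44099834 -0.43205837  0.2047537 ] [ 0.5 -0.  -0.1]
```

View pics/k.png

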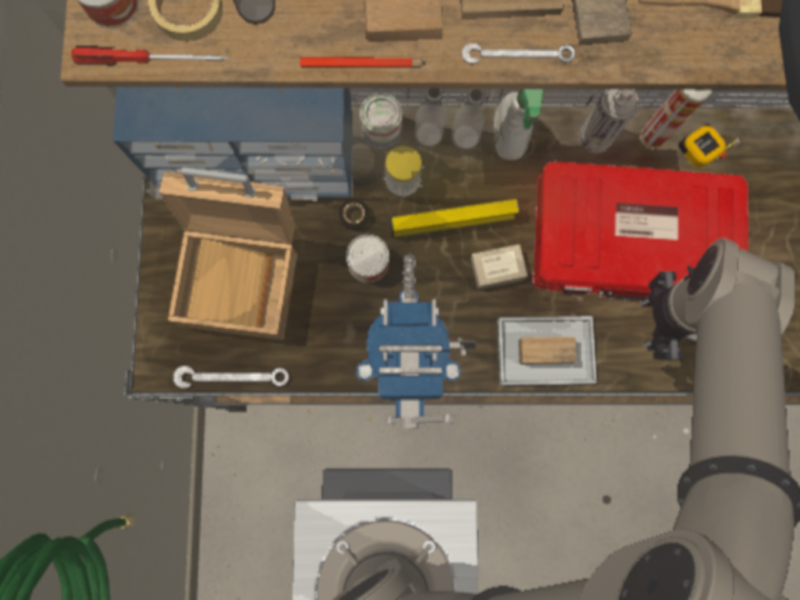

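The lid is open at (230,200), the block lies flat in the tray at (548,350), the tin and spanner are where they were, and the arm is clear.

```bash
python3 -c "
from station import bot
print(bot.hand_in())"
```

```text
the job is handed in; nothing more can be done
None
```

The job is handed in: the lid is open on its stop, the pine block lies flat in the steel tray, and the tin and spanner are undisturbed, as the last top-camera picture shows, after about 26 s.

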